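# Stand the sandstone tile in its rack and shut the keeper

### The job

Swing the yellow keeper bar up out of the way, then tip the red sandstone tile up from the padded rest until it stands upright in its slot against or just before the wooden backstop, without flinging it or letting it fall. Then swing the keeper fully back down so that its bar lies across the front of the tile, and leave the grey slate and the other things on the bench as they are.

Things in the scene. Friction and masses are not known exactly. Their poses are not given: they have to be found in the camera images.
- rack: Wooden rack fixed to the bench. Origin: centre of the underside of its base board, 240 x 210 x 20 mm. z up; its -x side is the front, roughly towards the robot. Steel posts to z 150 mm at x 60, y +-92 mm carry the keeper. Behind the backstop a second slot (x 38 to 58 mm) holds the slate.
- slot (a point): Centre of the tile's slot, on its floor, 13 mm behind the rack's origin and 20 mm above its underside; axes as the rack's. The slot is 26 mm wide (x +-13), 124 mm long (y +-62). Front lip 7 mm high and 12 thick; backstop panel behind, 100 mm high; end cheeks 40 mm high. The upright tile's origin belongs here, within 8 mm.
- rest (a point): Middle of the padded round bar, 16 mm thick, along the rack's y (+-62 mm), on which the tile leans at the start; about 76 mm in front of the rack's origin and 60 mm above its underside.
- tile: Loose red sandstone tile, 20 thick (its x) x 110 wide (y) x 140 mm long (z), about 0.7 kg. Origin: centre of its lower 20 x 110 end face; z points to its upper end, +x out of the face that goes to the backstop. At the start its foot is in the slot and it leans forward on the rest, z 62 degrees from vertical.
- tile_edge (a point): Middle of the tile's upper front edge (x -10, z 140 mm in the tile's frame), axes as the tile's. It overhangs the rest by 40 mm, free in front and below. Pushed towards the backstop here (up to about 10 N) the tile tips up, turning about its lower front edge, which creeps up to 16 mm forward in the slot. Within about 8 degrees of upright it rocks upright by itself.
- keeper (a joint): Angle of the keeper (rad): 0 shut (level), growing as it swings up and over to the back, at most 2.0; 0 to 0.2 at the start. Stiff hinge, stays where left (0.22 N m). A yellow U of 10 mm bar: arms at y +-80 mm beside the tile, crossbar 74 mm from the hinge; shut, it lies in front of the upright tile and blocks its way up. Clear of the tile from about 1.25.
- keeper_hinge (a point): Point on the keeper's hinge axis, midway between the posts; the axis runs along the rack's y. 60 mm behind the rack's origin and 135 mm above its underside. Axes as the rack's.
- keeper_knob (a point): Centre of the red ball, 26 mm in diameter, on the keeper's front, 115 mm from the hinge axis; a 10 mm stem joins it to the crossbar. When shut it points to the front (-x of the rack) level with the hinge. It can be pinched from above across the rack's y and carried along its arc; it turns between the fingers.
- slate: Loose grey slate 14 x 100 x 110 mm high standing in the rear slot of the rack. Leave it there. Origin: centre of its lower end.
- chisel: Loose stone chisel lying beside the rack, 180 mm long, 16 mm thick. Leave it.
- mallet: Loose round wooden mallet standing on its head, 86 mm across, 190 mm high, to one side of the rack. Origin: centre of its underside. Leave it.
- brush: Loose hand brush, 160 x 35 x 40 mm. Leave it.
- offcut: Loose red sandstone offcut, 90 x 60 x 45 mm. Leave it.
- tin: Loose tin, 80 mm across, 100 mm high. Leave it.
- square: Loose steel try square, about 160 x 90 x 12 mm. Leave it.
Things that resemble listed ones, but are neither listed nor needed, are in the scene too. Leave any green look-alike of the tile alone. Leave any blue look-alike of the slate alone.

How it is judged:
On the way, in this order (a step that is already met when the one before it is completed fails the run):
1. the keeper is swung up clear (joint above 1.2 rad) while the tile still leans on its rest (value of joint keeper above 1.2 rad and angle between tile's own z axis and vertical above 0.9 rad), for 0.2 s.
2. the tile stands upright in the slot, the keeper still up (angle between tile's own z axis and vertical below 0.09 rad and z of tile in the frame of slot below 0.005 m and value of joint keeper above 1 rad), for 0.2 s.
At the end, for the whole second after the job is handed in: The tile stands upright (within 5 degrees) on the slot's floor, its foot inside the slot (8 mm in x, 12 mm in y, 5 mm in height), square to the rack within 0.15 rad and at rest; the keeper is shut (joint below 0.1 rad); the slate still stands in its own slot (value of joint keeper below 0.1 rad and angle between tile's own z axis and vertical below 0.09 rad and z of tile in the frame of slot between -0.005 and 0.005 m and x of tile in the frame of slot between -0.008 and 0.008 m and y of tile in the frame of slot between -0.012 and 0.012 m and angle between the x axis of tile and the x axis of rack, either way round below 0.15 rad and linear speed of tile below 0.02 m/s and angle between slate's own z axis and vertical below 0.2 rad); the robot touches nothing.
It fails at once if the tile is flung or falls (turning faster than 6 rad/s) (angular speed of tile above 6 rad/s).
It fails at once if the slate is moved more than 20 mm (distance of slate from where it was at the start of the episode above 0.02 m).
It fails at once if another thing on the bench is moved more than 30 mm (distance of any of chisel, mallet, brush, offcut, tin, square from where it was at the start of the episode above 0.03 m).
It also fails if it takes over 70 s, if anything falls off the work surface, if the arm or the gripper's body presses on something with over 40 N, if the wrist force passes 120 N, or if a joint passes its speed limit or range.

### The arm

A 6-joint arm with a two-finger parallel gripper is mounted at the origin on the work surface. World frame = base frame: x ahead of the robot, y to its left, z up, the work surface at z = 0. Lengths are in m, angles in rad, forces in N, time in s.
With the tool pointing down it reaches from about 0.25 to 0.775 m from the base axis. Payload 4 kg.
Tool frame: the origin (TCP) lies midway between the tips of the shut fingers; the grasp point (between the pads) lies 19 mm behind it; z points along the fingers, y is the line along which they close (so a half turn about z gives the same grasp; the last joint's range is limited). The gripper opens to 94 mm and grips with 3 to 60 N. Pads are 16 mm wide; open, the fingers measure 119 mm over their backs; the gripper's body (75 mm by 177 mm) begins 78 mm behind the grasp point.
Start: joints at [1.031, 0.087, 1.371, -0, 1.684, -0.103], TCP at [0.233, 0.498, 0.182] pointing down, gripper open.
Joint ranges: [-3.1, 3.1], [-0.76, 2.03], [0.27, 2.55], [-1.08, 4.22], [0.17, 2.65], [-2.57, 2.57]. Speed limits (rad/s): [2.79, 2.79, 3.14, 3.14, 3.14, 3.14].

### API

Orientations are given as [roll, pitch, yaw] about the fixed x, y, z axes, in that order (R = Rz(yaw) Ry(pitch) Rx(roll)).
In Python, from bench import get_obs, snapshot, close_job gives the robot as it stands. The module is installed in compiled form; this text tells all that it offers.
- The arm moves only by the tool drive_tool, never from a script. Its argument "commands" is a list of rows, each a list of 6 numbers: the shift along the tool's x, y, z in units of 0.04 m (1.0 is 0.04 m), then the turn, a rotation vector about the tool's x, y, z in units of 0.1 rad (1.0 is 0.1 rad). In form: [[dx, dy, dz, wx, wy, wz], ...]. A call has 1 to 20 rows; each row shifts and turns the commanded pose from where the row before left it, along the tool's axes as they then stand; what a row does not reach is not made up. A row lasts 1/8 s, in which the tool goes at most 62.5 mm and 10.7 degrees, less where a joint would pass 70% of its speed; a pose out of reach is approached as far as the arm can. A call with a number of a shift or a turn outside -1 to 1 is refused whole. A call with a gripper value outside its range is refused whole. "gripper" is the closure, from 0 (fully open) to 1 (shut), set as the call begins (left out, the last holds). The fingers move at their own pace and stop on an object; the grip force is fixed at half the most. Time passes only in rows, so rows that do not move let the fingers close. It gives the time, the measured TCP pose, the force, the opening and the grip force at its end, in the units of the state.
- get_obs(): the state, without advancing time (a new reading comes with each control period).
- snapshot(name): name is "scene" or "top"; returns a dict with "image" (384x512x3 uint8, blue, green, red), "range_z" (384x512 float32, m along the optical axis (not along the pixel's ray), 0 where there is no reading), "fx", "fy", "cx", "cy" (pixels), "rvec" (rotation vector, rad) and "tvec" (3), from world to camera coordinates, as OpenCV has them. Camera axes: x right, y down, z forward; pixel columns grow to the right and rows downward; lengths in m; the calibration is good to about 2 mm. A picture is of the moment at which its call begins.
- close_job(): hands the job in; it is judged then, once.
The state is a dict: "time": time; "joint_positions": joint angles; "qvel": joint speeds; "joint_torque": joint torques, N m; "tool_pos": TCP position; "ee_rot": TCP orientation; "wrist_force": force on the tool from outside, world axes, zero at the start; "wrist_torque": the same for the moment, N m; "width": finger opening in m; "finger_force": force on a finger pad.
Only numpy, scipy, OpenCV 4.12 (cv2) and the standard library are available. Lean on these libraries where they do the work, as an engineer would, in place of code of your own. Each camera call takes 0.05 s, during which the arm holds its last target. There are 200 camera calls.

## Working session

There is one attempt and no reset: what is moved stays moved. The work goes in short steps, Python scripts to look and compute and a tool call to move; the robot and the scene stay as the last step left them, time stands still between calls to the robot, and variables do not carry over. Pictures are saved under pics/ and viewed, at most 10 in all, crops included, and the job is handed in when it is done.

Besides the shell and the picture viewer there is one more tool, called as name([rows], argument=value, ...), one row to a line, values as JSON. drive_tool: Moves the arm, as the interface text tells. Its arguments: {"type":"object","properties":{"commands":{"type":"array"},"gripper":{"type":"number"}},"required":["commands"]}

```bash
mkdir -p pics; cat > h.py <<'E'
import numpy as np, cv2
from bench import get_obs, snapshot, close_job
def shot(n, f):
    s=snapshot(n); np.savez('pics/'+f+'.npz',**s); cv2.imwrite('pics/'+f+'.png',s['image']); return s
def load(f): return dict(np.load('pics/'+f+'.npz'))
def cloud(s):
    R,_=cv2.Rodrigues(s['rvec']); v,u=np.mgrid[:384,:512]; z=s['range_z']
    P=np.stack([(u-s['cx'])/s['fx']*z,(v-s['cy'])/s['fy']*z,z],-1)
    W=(P-s['tvec'].ravel())@R; W[z==0]=np.nan; return W
E
python3 - <<'E'
from h import *
for n in('scene','top'): s=shot(n,n+'0')
a=np.vstack([cv2.imread('pics/scene0.png'),cv2.imread('pics/top0.png')])
o=get_obs(); print(o)
E
```

```text
{'time': 0.1, 'joint_positions': array([ 1.03088837e+00,  8.78945796e-02,  1.37207500e+00, -1.07433921e-05,
        1.68358917e+00, -1.03108064e-01]), 'qvel': array([-0.00085133, -0.00288501, -0.00446575, -0.00030032, -0.00218748,
       -0.00254902]), 'joint_torque': array([ 2.40038346e-03, -3.41253555e+01, -3.03301728e+01,  7.20223272e-02,
        3.04706942e-02, -9.04467106e-05]), 'tool_pos': array([0.23241242, 0.49790031, 0.18132816]), 'ee_rot': array([-3.13963590e+00, -1.91740247e-04,  2.70479137e+00]), 'wrist_force': array([0.42723743, 0.63160623, 0.38179497]), 'wrist_torque': array([0.01265003, 0.01906582, 0.00426062]), 'finger_force': 0.0, 'width': 0.0939701348256615}
```

View pics/scene0.png

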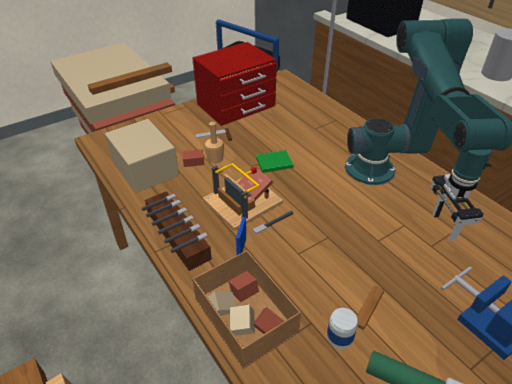

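View pics/top0.png

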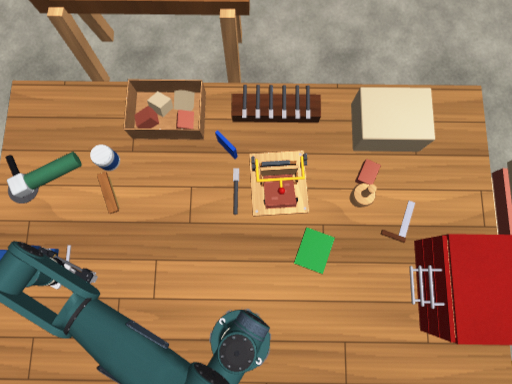

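The red tile on the rack is at scene (255,185) and top (281,195). The look-alikes are the green tile at top (315,250), the blue slate at (227,145), and the red offcuts at (369,170) and in the box (147,117). The yellow keeper has its red knob at top (282,190). I choose the rack's red tile and check it in a close crop.

```bash
python3 - <<'E'
from h import *
a=load('top0');b=load('scene0')
A=cv2.resize(a['image'][145:225,240:320],(400,400),interpolation=cv2.INTER_CUBIC)
B=cv2.resize(b['image'][155:235,195:275],(400,400),interpolation=cv2.INTER_CUBIC)
cv2.imwrite('pics/crop0.png',np.hstack([A,B]))
for s,n in((a,'top'),(b,'scene')):
    W=cloud(s); I=cv2.cvtColor(s['image'],cv2.COLOR_BGR2HSV).astype(int)
    print(n,s['fx'],-cv2.Rodrigues(s['rvec'])[0].T@s['tvec'].ravel())
    H,S,V=I[...,0],I[...,1],I[...,2]
    near=np.hypot(W[...,0]-.5,W[...,1]+.13)<.25
    for nm,m in(('yellow',(H>22)&(H<33)&(S>200)&(V>150)&(W[...,2]>.08)),('knob',((H<4)|(H>176))&(S>225)&(V>120)&(W[...,2]>.08))):
        m=m&near; q=W[m]; v,u=np.nonzero(m); print(nm,len(q)); 
        if len(q): print(np.median(q,0).round(3),q.min(0).round(3),q.max(0).round(3),u.min(),u.max(),v.min(),v.max())
W=cloud(a)
for u,v in[(282,190),(281,200),(252,155),(304,155),(306,209),(254,212),(279,240)]: print(u,v,W[v,u].round(3))
E
```

```text
top 399.46142299901845 [ 0.24406902 -0.06708355  1.49405728]
yellow 121
[ 0.557 -0.135  0.14 ] [ 0.529 -0.215  0.133] [ 0.635 -0.05   0.149] 256 303 157 186
knob 4
[ 0.509 -0.138  0.146] [ 0.506 -0.144  0.145] [ 0.52  -0.131  0.15 ] 279 283 188 192
scene 440.68609960675724 [1.24258218 0.9451301  1.20211954]
yellow 90
[ 0.563 -0.132  0.138] [ 0.533 -0.213  0.132] [ 0.641 -0.045  0.145] 215 258 164 191
knob 6
[ 0.522 -0.129  0.144] [ 0.517 -0.131  0.142] [ 0.527 -0.127  0.149] 252 254 168 170
282 190 [ 0.514 -0.141  0.143]
281 200 [ 0.488 -0.14   0.094]
252 155 [ 0.674 -0.033  0.023]
304 155 [ 0.639 -0.218  0.148]
306 209 [ 0.468 -0.237  0.02 ]
254 212 [ 0.455 -0.044  0.017]
279 240 [ 0.353 -0.138  0.007]
```

View pics/crop0.png

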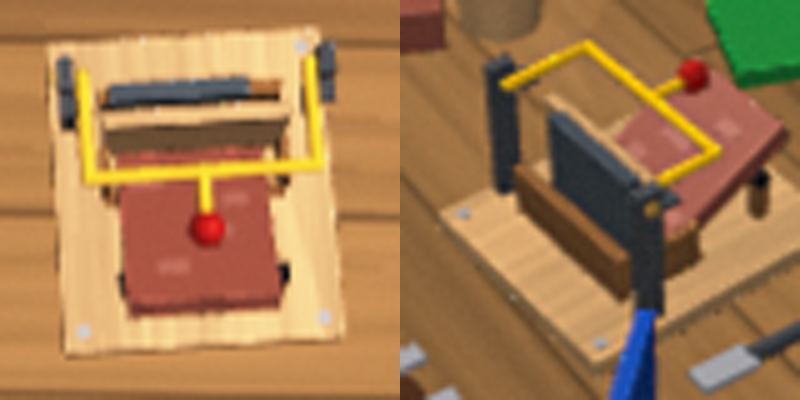

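The crop confirms it: the red tile leans in the rack under the yellow keeper, which is nearly shut, with its knob at crop (208,229). The base corners are at crop (50,45), (318,28), (343,340) and (68,355). Next I fit the rack pose.

```bash
cat >> h.py <<'E'
def ray(s,u,v,z):
    R,_=cv2.Rodrigues(s['rvec']); c=-R.T@s['tvec'].ravel(); d=R.T@np.array([(u-s['cx'])/s['fx'],(v-s['cy'])/s['fy'],1]); return c+d*(z-c[2])/d[2]
E
python3 - <<'E'
from h import *
a=load('top0');f=lambda x,y:(240+(x+.5)/5-.5,145+(y+.5)/5-.5)
C=np.array([ray(a,*f(x,y),.02)[:2] for x,y in[(50,45),(318,28),(343,340),(68,355)]])
M=np.array([[.12,.105],[.12,-.105],[-.12,-.105],[-.12,.105]])
m=C.mean(0);Q=C-m;ang=np.arctan2((M[:,0]*Q[:,1]-M[:,1]*Q[:,0]).sum(),(M*Q).sum())
R=np.array([[np.cos(ang),-np.sin(ang)],[np.sin(ang),np.cos(ang)]])
print('corners',C.round(3).tolist(),'rack',m,ang,'resid mm',((Q-M@R.T)*1e3).round(1).tolist(),[np.linalg.norm(C[i]-C[i-1]).round(3) for i in range(4)])
tr=lambda p:np.r_[(p[:2]-m)@R,p[2]]*1e3
for zz in(.135,.145,.155): print('knob',zz,tr(ray(a,*f(208,229),zz)).round(1))
for x,y in((90,180),(320,163)): print('xbar corner',tr(ray(a,*f(x,y),.142)).round(1))
for x,y in((132,306),(282,298),(134,314),(280,306)): print('tile end',tr(ray(a,*f(x,y),.09)).round(1))
for s in(a,load('scene0')):
    W=cloud(s);H=cv2.cvtColor(s['image'],cv2.COLOR_BGR2HSV).astype(int)
    P=W.copy();P[...,:2]=(W[...,:2]-m)@R
    inb=(abs(P[...,0])<.14)&(abs(P[...,1])<.11)
    y=inb&(H[...,0]>22)&(H[...,0]<33)&(H[...,1]>200)&(P[...,2]>.1)
    q=P[y]*1e3; c=q[(abs(q[:,1])<65)&(q[:,0]<0)]; ar=q[abs(q[:,1])>72]
    print('crossbar med',np.median(c,0).round(1),'arm slope',np.polyfit(ar[:,0],ar[:,2],1))
    k=inb&((H[...,0]<8)|(H[...,0]>172))&(H[...,1]>100)&(abs(P[...,1])<.045)&(P[...,0]<-.065)&(P[...,0]>-.13)&(P[...,2]<.12)
    q=P[k]*1e3; print('tile',len(q),np.polyfit(q[:,0],q[:,2],1),q.min(0).round(1),q.max(0).round(1))
np.savez('rack.npz',m=m,R=R,ang=ang)
E
```

```text
corners [[0.68, -0.024], [0.696, -0.229], [0.454, -0.245], [0.441, -0.041]] rack [ 0.567754   -0.13485687] 0.07042881642819182 resid mm [[-0.2, -2.0], [1.0, 1.8], [-1.0, 2.7], [0.1, -2.5]] [np.float64(0.24), np.float64(0.206), np.float64(0.242), np.float64(0.205)]
knob 0.135 [-53.4  -0.3 135. ]
knob 0.145 [-55.3   0.4 145. ]
knob 0.155 [-57.3   1.1 155. ]
xbar corner [-15.4  79.5 142. ]
xbar corner [-12.7 -80.7 142. ]
tile end [-97.1  54.6  90. ]
tile end [-97.6 -52.3  90. ]
tile end [-102.9   53.5   90. ]
tile end [-103.3  -50.4   90. ]
crossbar med [-13.8   1.3 139.5] arm slope [-2.94103014e-02  1.40960768e+02]
tile 266 [-0.35690702 64.56523391] [-103.7  -44.8   82. ] [-65.2  44.4 106.1]
crossbar med [ -7.4   1.1 139.5] arm slope [-1.25725452e-02  1.38073261e+02]
tile 114 [-0.49408017 56.20633253] [-93.2 -41.2  80.9] [-65.1  44.1 105.7]
```

drive_tool([
  [0,0,-0.5,0,0,-1],
  [0,0,-0.5,0,0,-1],
  [0,0,-0.5,0,0,-1],
  [0,0,-0.5,0,0,-1],
  [0,0,-0.5,0,0,-1],
  [0,0,-0.5,0,0,0],
], gripper=0.35)

```text
time: 0.85
tool_pos: [0.2325, 0.4982, 0.3024]
ee_rot: [-3.141, -0.001, -3.078]
wrist_force: [0.2, 0.5, -0.0]
width: 0.0611
finger_force: 0.0
```

drive_tool([
  [-0.33,-0.9,0,0,0,0],
  [-0.33,-0.9,0,0,0,0],
  [-0.33,-0.9,0,0,0,0],
  [-0.33,-0.9,0,0,0,0],
  [-0.33,-0.9,0,0,0,0],
  [-0.33,-0.9,0,0,0,0],
  [-0.33,-0.9,0,0,0,0],
  [-0.33,-0.9,0,0,0,0],
  [-0.33,-0.9,0,0,0,0],
  [-0.33,-0.9,0,0,0,0],
  [-0.33,-0.9,0,0,0,0],
  [-0.33,-0.9,0,0,0,0],
  [-0.33,-0.9,0,0,0,0],
  [-0.33,-0.9,0,0,0,0],
  [-0.33,-0.9,0,0,0,0],
  [-0.33,-0.9,0,0,0,0],
  [-0.33,-0.9,0,0,0,0],
  [-0.2,-0.9,0,0,0,0],
])

```text
time: 3.1
tool_pos: [0.5058, -0.1348, 0.3015]
ee_rot: [3.141, -0.001, -3.078]
wrist_force: [1.2, -0.1, 0.9]
width: 0.061
finger_force: 0.0
```

```bash
cat >> h.py <<'E'
from scipy.spatial.transform import Rotation as Ro
def rel(*targets, rpy=None):
    """TCP in rack frame (mm), and shift in tool units to each rack-frame target (mm)"""
    k=np.load('rack.npz'); Rz=Ro.from_euler('z',float(k['ang'])); o=get_obs(); T=Ro.from_euler('xyz',o['ee_rot'])
    p=Rz.inv().apply(o['tool_pos']-np.r_[k['m'],0])*1e3; L=Rz.inv()*T
    print('t',round(o['time'],2),'rack pos',p.round(1),'tool axes in rack\n',L.as_matrix().round(3),'\nF',Rz.inv().apply(o['wrist_force']).round(1),'w',round(o['width'],4),'ff',round(o['finger_force'],1),'q',o['joint_positions'].round(2))
    for t in targets: print(t,'->',(L.inv().apply(np.array(t)-p)/40).round(3))
    if rpy is not None: print('turn',((L.inv()*Ro.from_euler('xyz',rpy)).as_rotvec()/.1).round(3))
E
python3 -c "
from h import *; rel((-55,0,250),(-55,0,122),rpy=[np.pi,0,np.pi])"
```

```text
t 3.1 rack pos [-61.8   4.4 301.5] tool axes in rack
 [[-1.     0.007 -0.001]
 [ 0.007  1.     0.001]
 [ 0.001  0.001 -1.   ]] 
F [ 1.2 -0.2  0.9] w 0.061 ff 0.0 q [-0.37  0.04  1.19  0.    1.92 -2.  ]
(-55, 0, 250) -> [-0.172 -0.11   1.287]
(-55, 0, 122) -> [-0.176 -0.113  4.487]
turn [ 0.008 -0.012 -0.072]
```

drive_tool([
  [-0.1,-0.11,0.6,0,0,-0.07],
  [-0.08,0,0.8,0,0,0],
  [0,0,0.8,0,0,0],
  [0,0,0.8,0,0,0],
  [0,0,0.8,0,0,0],
  [0,0,0.5,0,0,0],
  [0,0,0.2,0,0,0],
  [0,0,0,0,0,0],
])

```text
time: 4.1
tool_pos: [0.5128, -0.1375, 0.122]
ee_rot: [3.141, -0.001, -3.071]
wrist_force: [0.8, -0.8, -0.1]
width: 0.061
finger_force: 0.0
```

drive_tool([
  [0,0,0,0,0,0],
  [0,0,0,0,0,0],
  [0,0,0,0,0,0],
  [0,0,0,0,0,0],
  [0,0,0,0,0,0],
], gripper=1)

```text
time: 4.72
tool_pos: [0.513, -0.1372, 0.1224]
ee_rot: [3.141, 0.0, -3.071]
wrist_force: [-0.2, 4.2, 2.2]
width: 0.0145
finger_force: 1.8
```

```bash
python3 -c "
from h import *; rel()
s=shot('scene','g1'); t=shot('top','g1t')
B=cv2.resize(s['image'][145:235,185:285],(440,400),interpolation=cv2.INTER_CUBIC)
cv2.imwrite('pics/crop1.png',B)"
```

```text
t 4.72 rack pos [-54.8   1.5 122.4] tool axes in rack
 [[-1.     0.     0.   ]
 [ 0.     1.     0.001]
 [-0.     0.001 -1.   ]] 
F [0.1 4.2 2.2] w 0.0145 ff 1.8 q [-0.37  0.06  1.51  0.    1.56 -2.01]
```

View pics/crop1.png

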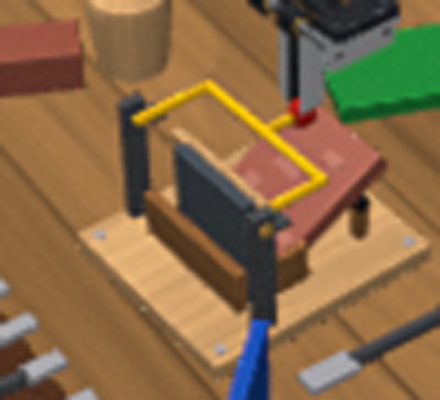

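drive_tool([
  [0,0,0,0,0,0],
  [0,0,0,0,0,0],
  [0,0,0,0,0,0],
])

```text
time: 5.2
tool_pos: [0.514, -0.1374, 0.1248]
ee_rot: [-3.141, 0.003, -3.071]
wrist_force: [-0.9, 1.5, 7.1]
width: 0.0007
finger_force: 3.6
```

```bash
python3 -c "
from h import *; rel()
k=np.load('rack.npz');Rz=Ro.from_euler('z',float(k['ang']))
for n in('scene0','top0'):
  s=load(n);K=np.array([[s['fx'],0,s['cx']],[0,s['fy'],s['cy']],[0,0,1]])
  for p in((-55,0,137),(-55,0,125),(-45,0,137),(-55,0,150)):
    print(n,p,cv2.projectPoints(Rz.apply(np.array(p)/1e3)+np.r_[k['m'],0],s['rvec'],s['tvec'],K,None)[0].ravel().round(1))
"
```

```text
t 5.2 rack pos [-53.8   1.2 124.8] tool axes in rack
 [[-1.    -0.     0.003]
 [-0.     1.    -0.001]
 [-0.003 -0.001 -1.   ]] 
F [-0.8  1.5  7.1] w 0.0007 ff 3.6 q [-0.37  0.06  1.51  0.    1.56 -2.01]
scene0 (-55, 0, 137) [253.8 168.9]
scene0 (-55, 0, 125) [253.8 171.3]
scene0 (-45, 0, 137) [251.7 169.9]
scene0 (-55, 0, 150) [253.8 166.2]
top0 (-55, 0, 137) [281.2 190.7]
top0 (-55, 0, 125) [281.  191.4]
top0 (-45, 0, 137) [281.  187.9]
top0 (-55, 0, 150) [281.4 190. ]
```

drive_tool([
  [0,0,0,0,0,0],
  [0,0,0,0,0,0],
  [0,0,0,0,0,0],
  [0,0,0,0,0,0],
  [0,0,0,0,0,0],
  [0,0,0,0,0,0],
  [0,0,0,0,0,0],
], gripper=0.35)

```text
time: 6.08
tool_pos: [0.513, -0.1375, 0.1223]
ee_rot: [3.141, -0.0, -3.071]
wrist_force: [1.4, 0.4, -0.8]
width: 0.061
finger_force: 0.0
```

```bash
python3 -c "
from h import *; rel()
s=shot('scene','g2'); t=shot('top','g2t')
B=cv2.resize(s['image'][150:210,220:280],(400,400),interpolation=cv2.INTER_CUBIC)
A=cv2.resize(t['image'][145:225,240:320],(400,400),interpolation=cv2.INTER_CUBIC)
cv2.imwrite('pics/crop2.png',np.hstack([A,B]))"
```

```text
t 6.08 rack pos [-54.8   1.2 122.3] tool axes in rack
 [[-1.  0. -0.]
 [ 0.  1.  0.]
 [ 0.  0. -1.]] 
F [ 1.4  0.3 -0.8] w 0.061 ff 0.0 q [-0.37  0.06  1.51  0.    1.56 -2.01]
```

View pics/crop2.png

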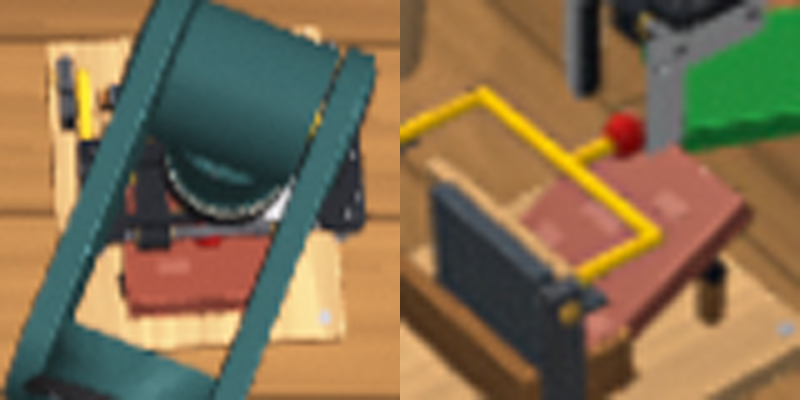

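```bash
python3 -c "
from h import *
k=np.load('rack.npz');Rz=Ro.from_euler('z',float(k['ang']))
s=load('g2');K=np.array([[s['fx'],0,s['cx']],[0,s['fy'],s['cy']],[0,0,1]])
for p in((-55,36,122),(-55,36,132),(-55,36,142),(-55,0,135),(-50,0,130),(-55,0,130)):
    print(p,cv2.projectPoints(Rz.apply(np.array(p)/1e3)+np.r_[k['m'],0],s['rvec'],s['tvec'],K,None)[0].ravel().round(1))
"
```

```text
(-55, 36, 122) [259.7 176.6]
(-55, 36, 132) [259.7 174.6]
(-55, 36, 142) [259.7 172.6]
(-55, 0, 135) [253.8 169.3]
(-50, 0, 130) [252.8 170.8]
(-55, 0, 130) [253.8 170.3]
```

The fingertips ended at about z 142 (scene crop (665,150)), above the knob at (622,133), because the tips retract when open. I go 14 mm deeper and pinch again.

drive_tool([
  [0,-0.03,0.2,0,0,0],
  [0,0,0.15,0,0,0],
  [0,0,0,0,0,0],
])

```text
time: 6.55
tool_pos: [0.5124, -0.1385, 0.1072]
ee_rot: [3.141, -0.002, -3.071]
wrist_force: [0.3, -0.6, 0.4]
width: 0.0611
finger_force: 0.0
```

drive_tool([
  [0,0,0,0,0,0],
  [0,0,0,0,0,0],
  [0,0,0,0,0,0],
  [0,0,0,0,0,0],
  [0,0,0,0,0,0],
  [0,0,0,0,0,0],
], gripper=1)

```text
time: 7.3
tool_pos: [0.5131, -0.1369, 0.1085]
ee_rot: [3.138, 0.0, -3.07]
wrist_force: [-0.0, 5.7, 2.1]
width: 0.0247
finger_force: 30.0
```

drive_tool([
  [-0.01,0,-0.29,0,0,0],
  [-0.04,0,-0.28,0,0,0],
  [-0.07,0,-0.28,0,0,0],
  [-0.1,0,-0.27,0,0,0],
  [-0.13,0,-0.26,0,0,0],
  [-0.15,0,-0.25,0,0,0],
  [-0.17,0,-0.23,0,0,0],
  [-0.2,0,-0.21,0,0,0],
  [-0.22,0,-0.19,0,0,0],
  [-0.23,0,-0.17,0,0,0],
])

```text
time: 8.55
tool_pos: [0.5641, -0.1331, 0.2042]
ee_rot: [3.137, -0.006, -3.07]
wrist_force: [-2.3, 5.4, -2.6]
width: 0.0244
finger_force: 30.0
```

```bash
python3 -c "
from h import *; rel()"
```

```text
t 8.55 rack pos [ -3.5   2.  204.2] tool axes in rack
 [[-1.    -0.001 -0.006]
 [-0.001  1.     0.004]
 [ 0.006  0.004 -1.   ]] 
F [-2.   5.6 -2.6] w 0.0244 ff 30.0 q [-0.33  0.16  1.25  0.    1.74 -1.97]
```

Still gripped, at about 1.0 rad with low forces. I carry on to about 1.75.

drive_tool([
  [-0.25,0.02,-0.14,0,0,0],
  [-0.26,0.02,-0.12,0,0,0],
  [-0.27,0.02,-0.09,0,0,0],
  [-0.28,0,-0.06,0,0,0],
  [-0.29,0,-0.03,0,0,0],
  [-0.29,0,-0.01,0,0,0],
  [-0.29,0,0.02,0,0,0],
  [-0.14,0,0.02,0,0,0],
  [0,0,0,0,0,0],
])

```text
time: 9.68
tool_pos: [0.651, -0.1271, 0.2226]
ee_rot: [-3.14, 0.006, -3.071]
wrist_force: [2.9, 1.5, 1.2]
width: 0.002
finger_force: 1.2
```

```bash
python3 -c "
from h import *; rel()"
```

```text
t 9.68 rack pos [ 83.6   1.9 222.6] tool axes in rack
 [[-1.    -0.     0.006]
 [-0.     1.    -0.001]
 [-0.006 -0.001 -1.   ]] 
F [3.  1.3 1.2] w 0.002 ff 1.2 q [-0.28  0.34  0.99  0.    1.8  -1.92]
```

```bash
python3 -c "
from h import *
s=shot('scene','g3')
B=cv2.resize(s['image'][130:220,190:280],(540,540),interpolation=cv2.INTER_CUBIC)
cv2.imwrite('pics/crop3.png',B)"
```

```text
(no output)
```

View pics/crop3.png

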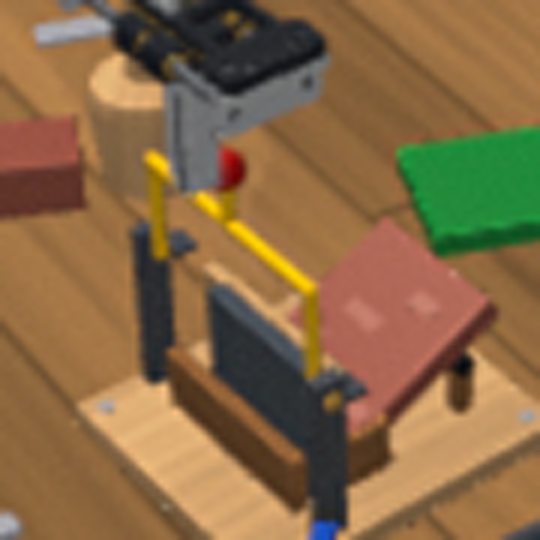

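```bash
python3 -c "
from h import *
k=np.load('rack.npz');Rz=Ro.from_euler('z',float(k['ang']))
s=load('g3');K=np.array([[s['fx'],0,s['cx']],[0,s['fy'],s['cy']],[0,0,1]])
for th in(1.2,1.3,1.4,1.5,1.6,1.7):
  P=[(60-r*np.cos(th),y,135+r*np.sin(th)) for r,y in((115,0),(74,80),(74,-80))]
  q=[(cv2.projectPoints(Rz.apply(np.array(p)/1e3)+np.r_[k['m'],0],s['rvec'],s['tvec'],K,None)[0].ravel()-(190,130))*6 for p in P]
  print(th,np.round(q,0).tolist())
"
```

```text
1.2 [[286.0, 145.0], [349.0, 271.0], [192.0, 141.0]]
1.3 [[271.0, 147.0], [339.0, 273.0], [182.0, 143.0]]
1.4 [[255.0, 150.0], [329.0, 276.0], [172.0, 145.0]]
1.5 [[240.0, 156.0], [319.0, 280.0], [162.0, 148.0]]
1.6 [[224.0, 163.0], [309.0, 285.0], [153.0, 153.0]]
1.7 [[208.0, 172.0], [299.0, 290.0], [143.0, 158.0]]
```

Keeper at about 1.55 rad: the knob is at crop (230,168), and the crossbar corners are at (315,290) and (153,155). The fingers slipped off behind it, and the tile still leans. I retreat upwards and go round to the front of the tile edge, tilting the tool 0.3 rad.

drive_tool([
  [-0.2,0,-0.1,0,0,0],
  [-0.1,0,-0.6,0,0,0],
  [0,0,-0.8,0,0,0],
  [0,0,-0.8,0,0,0],
  [0,0,-0.5,0,0,0],
  [0.5,0,0,0,0,0],
  [0.8,0,0,0,0,0],
  [0.8,0,0,0,0,0],
  [0.8,0,0,0,0,0],
  [0.8,0,0,0,0,0],
  [0.8,0,0,0,0,0],
  [0.8,0,0,0,0,0],
  [0.8,0,0,0,0,0],
  [0.4,0,0,0,0,0],
])

```text
time: 11.48
tool_pos: [0.3998, -0.1448, 0.3343]
ee_rot: [-3.141, 0.0, -3.073]
wrist_force: [-0.2, 0.0, -0.2]
width: 0.0006
finger_force: 0.0
```

drive_tool([
  [0,0,0.3,0,-1,0],
  [0,0,0.3,0,-1,0],
  [0,0,0.3,0,-1,0],
  [0,0,0,0,0,0],
])

```text
time: 11.98
tool_pos: [0.4029, -0.1442, 0.2966]
ee_rot: [3.14, 0.297, -3.074]
wrist_force: [-0.5, -0.6, 1.0]
width: 0.0008
finger_force: 0.0
```

```bash
python3 -c "
from h import *
a=.3; e=np.array([-107.5,85.9]); n=np.array([np.cos(a),np.sin(a)]); t=np.array([np.sin(a),-np.cos(a)])
T=e-8*n+22*t; print(T); B=T-25*n; print(B)
rel((-160,1,200),(B[0],1,B[1]),(T[0],1,T[1]))
s=load('g3');W=cloud(s);k=np.load('rack.npz')
P=W.copy();P[...,:2]=(W[...,:2]-k['m'])@k['R'];P*=1e3
H=cv2.cvtColor(s['image'],cv2.COLOR_BGR2HSV).astype(int)
m=((H[...,0]<9)|(H[...,0]>170))&(H[...,1]>90)&(abs(P[...,1])<70)&(P[...,0]>-130)&(P[...,0]<0)&(P[...,2]<125)&(P[...,2]>30)
q=P[m];print(len(q),np.percentile(q,[2,98],0).round(1),np.polyfit(q[:,0],q[:,2],1))
"
```

```text
[-108.64124737   62.51843559]
[-132.52465959   55.13043042]
t 11.97 rack pos [-165.1    2.3  296.6] tool axes in rack
 [[-0.956  0.003  0.293]
 [ 0.003  1.     0.001]
 [-0.293  0.001 -0.956]] 
F [-0.6 -0.6  1. ] w 0.0008 ff 0.0 q [-0.65 -0.4   1.6   0.2   1.72 -2.24]
(-160, 1, 200) -> [ 0.586 -0.035  2.348]
(np.float64(-132.52465959459553), 1, np.float64(55.13043041941246)) -> [ 0.991 -0.038  6.012]
(np.float64(-108.64124736645539), 1, np.float64(62.51843558594595)) -> [ 0.366 -0.036  6.01 ]
571 [[-91.9 -45.7  55. ]
 [-11.1  60.4 102.2]] [-0.51052992 53.01426997]
```

drive_tool([
  [0.2,0,0.6,0,0,0],
  [0.2,0,0.6,0,0,0],
  [0.2,0,0.6,0,0,0],
  [0.2,0,0.6,0,0,0],
  [0.19,-0.04,0.6,0,0,0],
  [0,0,0.6,0,0,0],
  [0,0,0.6,0,0,0],
  [0,0,0.6,0,0,0],
  [0,0,0.6,0,0,0],
  [0,0,0.4,0,0,0],
  [0,0,0.2,0,0,0],
  [0,0,0,0,0,0],
])

```text
time: 13.48
tool_pos: [0.438, -0.1433, 0.0572]
ee_rot: [3.141, 0.299, -3.071]
wrist_force: [0.0, 0.0, -0.1]
width: 0.0005
finger_force: 0.0
```

```bash
python3 -c "
from h import *
rel((-108.6,1,62.5))
s=shot('scene','g4')
B=cv2.resize(s['image'][130:220,190:290],(600,540),interpolation=cv2.INTER_CUBIC)
cv2.imwrite('pics/crop4.png',B)
def path(px0=16.1,px1=4,c=22,N=22,d1=4):
  ph=np.radians(np.linspace(62,d1,N+1)); out=[]
  for i,f in enumerate(ph):
    px=px0+(px1-px0)*i/N; a=np.clip(f-.25,0,.3)
    out.append((px-140*np.sin(f)-8*np.cos(a)+c*np.sin(a),20+140*np.cos(f)-8*np.sin(a)-c*np.cos(a),a))
  return np.array(out)
o=path()
for i in range(len(o)-1):
  dx,dz,da=o[i+1]-o[i];a=o[i,2]
  # tool x=(-cos a,-sin a), tool z=(sin a,-cos a)
  print(i,o[i].round(2),'row',round((-dx*np.cos(a)-dz*np.sin(a))/40,2),round((dx*np.sin(a)-dz*np.cos(a))/40,2),'wy',round(-da/.1,2))
"
```

```text
t 13.47 rack pos [-130.     0.8   57.2] tool axes in rack
 [[-0.956 -0.001  0.294]
 [-0.     1.     0.001]
 [-0.294  0.    -0.956]] 
F [ 0.   0.  -0.1] w 0.0005 ff 0.0 q [-0.59 -0.28  1.99  0.2   1.2  -2.28]
(-108.6, 1, 62.5) -> [-0.551  0.006  0.032]
0 [-108.65   62.34    0.3 ] row -0.1 -0.11 wy -0.0
1 [-106.05   67.96    0.3 ] row -0.11 -0.11 wy -0.0
2 [-103.19   73.43    0.3 ] row -0.11 -0.1 wy -0.0
3 [-100.08   78.73    0.3 ] row -0.12 -0.1 wy -0.0
4 [-96.74  83.86   0.3 ] row -0.12 -0.09 wy -0.0
5 [-93.16  88.8    0.3 ] row -0.13 -0.09 wy -0.0
6 [-89.36  93.55   0.3 ] row -0.13 -0.08 wy -0.0
7 [-85.34  98.09   0.3 ] row -0.13 -0.07 wy -0.0
8 [-81.12 102.42   0.3 ] row -0.14 -0.07 wy -0.0
9 [-76.71 106.53   0.3 ] row -0.14 -0.06 wy -0.0
10 [-72.11 110.4    0.3 ] row -0.14 -0.05 wy -0.0
11 [-67.34 114.03   0.3 ] row -0.13 -0.05 wy 0.2
12 [-62.88 117.44   0.28] row -0.12 -0.05 wy 0.46
13 [-58.87 120.67   0.23] row -0.12 -0.05 wy 0.46
14 [-54.72 123.68   0.19] row -0.12 -0.05 wy 0.46
15 [-50.43 126.48   0.14] row -0.12 -0.05 wy 0.46
16 [-4.6020e+01  1.2904e+02  1.0000e-01] row -0.12 -0.05 wy 0.46
17 [-4.1500e+01  1.3138e+02  5.0000e-02] row -0.12 -0.05 wy 0.46
18 [-36.88 133.48   0.  ] row -0.14 -0.04 wy 0.04
19 [-31.24 134.99   0.  ] row -0.14 -0.03 wy -0.0
20 [-25.46 136.17   0.  ] row -0.15 -0.02 wy -0.0
21 [-19.63 137.06   0.  ] row -0.15 -0.01 wy -0.0
```

View pics/crop4.png

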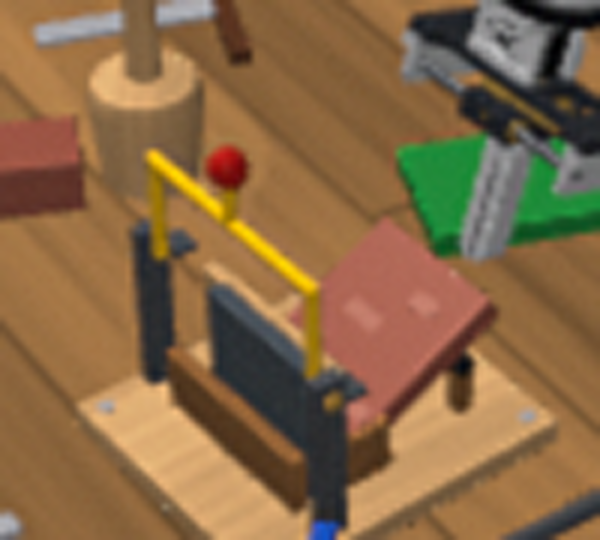

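The keeper is up at about 1.57 rad (knob (228,165)), the tile leans with its end at (440,265), and the fingers are in front at (485,245). Now I make contact.

drive_tool([
  [-0.2,0,0,0,0,0],
  [-0.2,0,0,0,0,0],
  [-0.1,0,0,0,0,0],
  [-0.05,0,0,0,0,0],
  [0,0,0,0,0,0],
])

```text
time: 14.15
tool_pos: [0.4585, -0.1417, 0.0638]
ee_rot: [3.141, 0.3, -3.071]
wrist_force: [-0.1, -0.3, -0.4]
width: 0.0008
finger_force: 0.0
```

drive_tool([
  [-0.1,0,-0.11,0,0,0],
  [-0.11,0,-0.11,0,0,0],
  [-0.11,0,-0.1,0,0,0],
  [-0.12,0,-0.1,0,0,0],
])

```text
time: 14.65
tool_pos: [0.4706, -0.141, 0.0856]
ee_rot: [-3.141, 0.3, -3.071]
wrist_force: [-0.1, -0.2, 0.1]
width: 0.0005
finger_force: 0.0
```

```bash
cat >> h.py <<'E'
def tile(s,draw=None):
    W=cloud(s);k=np.load('rack.npz');P=W.copy();P[...,:2]=(W[...,:2]-k['m'])@k['R'];P*=1e3
    H=cv2.cvtColor(s['image'],cv2.COLOR_BGR2HSV).astype(int)
    m=((H[...,0]<9)|(H[...,0]>170))&(H[...,1]>90)&(H[...,1]<200)&(abs(P[...,1])<65)&(P[...,0]>-130)&(P[...,0]<40)&(P[...,2]<200)&(P[...,2]>45)
    q=P[m];c=np.median(q,0);
    for _ in range(3):
        c=q.mean(0);n=np.linalg.svd(q-c,full_matrices=False)[2][2];d=abs((q-c)@n);q=q[d<np.percentile(d,90)]
    n*=np.sign(n[0]+n[2]);lo,hi=np.percentile(P[m],[1,99],0).round(1)
    print('tile pts',len(q),'plane normal',n.round(3),'lean deg',np.degrees(np.arctan2(n[2],n[0])).round(1),lo,hi)
E
python3 -c "
from h import *
rel(); tile(load('g4')); tile(shot('scene','g5'))"
```

```text
t 14.65 rack pos [-97.3   0.7  85.6] tool axes in rack
 [[-0.955  0.     0.296]
 [ 0.     1.    -0.   ]
 [-0.296 -0.    -0.955]] 
F [-0.1 -0.2  0.1] w 0.0005 ff 0.0 q [-0.54 -0.23  1.9   0.18  1.23 -2.22]
tile pts 424 plane normal [0.463 0.008 0.886] lean deg 62.4 [-93.7 -47.9  46.8] [  4.2  62.  103.3]
tile pts 423 plane normal [0.46  0.006 0.888] lean deg 62.6 [-92.8 -48.3  48.8] [  6.6  61.9 104. ]
```

```bash
python3 -c "
from h import *
k=np.load('rack.npz');Rz=Ro.from_euler('z',float(k['ang']))
s=load('g4');K=np.array([[s['fx'],0,s['cx']],[0,s['fy'],s['cy']],[0,0,1]])
for d in(0,10,20,30,40):
  p=np.array([-130-.294*d,.8,57.2+.956*d])
  q=cv2.projectPoints(Rz.apply(p/1e3)+np.r_[k['m'],0],s['rvec'],s['tvec'],K,None)[0].ravel(); print(d,((q-(190,130))*6).round(0))
W=cloud(s);P=W.copy();P[...,:2]=(W[...,:2]-k['m'])@k['R'];P*=1e3
for u,v in((271,165),(271,168),(271,170),(271,171),(271,172)): print(u,v,P[v,u].round(1))
s=shot('scene','g6')
B=cv2.resize(s['image'][130:220,190:290],(600,540),interpolation=cv2.INTER_CUBIC)
cv2.imwrite('pics/crop5.png',B)
"
```

```text
0 [472. 282.]
10 [476. 270.]
20 [479. 257.]
30 [483. 244.]
40 [487. 231.]
271 165 [-132.8    9.7  123.2]
271 168 [-128.6   15.1  113.7]
271 170 [-129.5   14.3  102.7]
271 171 [-133.8    9.6   92.3]
271 172 [-133.4   10.2   87.7]
```

View pics/crop5.png

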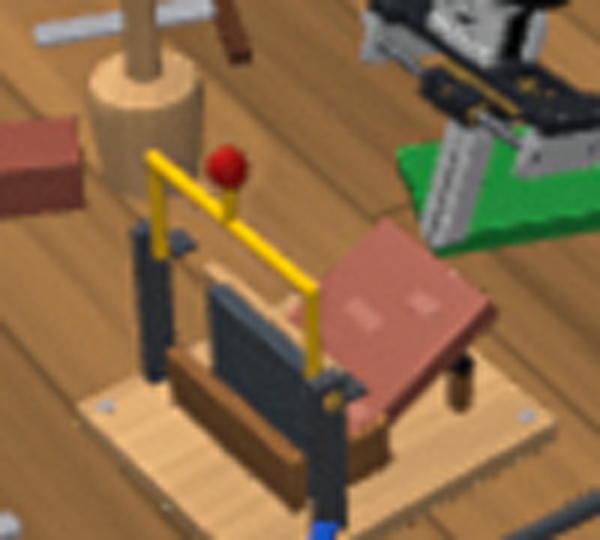

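The fingertip is at crop (445,250). It is really about 28 mm short of the reported TCP, which also explains the knob slip, so it sits above the tile's edge. I back off, go lower and allow for this.

drive_tool([
  [0.5,0,0,0,0,0],
  [0.5,0,0,0,0,0],
  [0,0,0.5,0,0,0],
  [0,0,0.5,0,0,0],
  [0,0,0.12,0,0,0],
  [-0.15,0,0,0,0,0],
  [-0.15,0,0,0,0,0],
  [-0.1,0,0,0,0,0],
  [0,0,0,0,0,0],
])

```text
time: 15.88
tool_pos: [0.4613, -0.1418, 0.0358]
ee_rot: [-3.141, 0.301, -3.071]
wrist_force: [0.1, 1.0, -0.4]
width: 0.0003
finger_force: 0.0
```

```bash
python3 -c "
from h import *
rel((-100.6,1,37))
def path(px0=16.1,px1=4,c=48,N=22,d1=4):
  ph=np.radians(np.linspace(62,d1,N+1)); out=[]
  for i,f in enumerate(ph):
    px=px0+(px1-px0)*i/N; a=np.clip(f-.25,0,.3)
    out.append((px-140*np.sin(f)-8*np.cos(a)+c*np.sin(a),20+140*np.cos(f)-8*np.sin(a)-c*np.cos(a),a))
  return np.array(out)
o=path()
for i in range(len(o)-1):
  dx,dz,da=o[i+1]-o[i];a=o[i,2]
  print(i,o[i].round(2),'row',round((-dx*np.cos(a)-dz*np.sin(a))/40,2),round((dx*np.sin(a)-dz*np.cos(a))/40,2),'wy',round(da/.1*-1,2))
s=shot('scene','g7');tile(s)
B=cv2.resize(s['image'][130:220,190:290],(600,540),interpolation=cv2.INTER_CUBIC)
cv2.imwrite('pics/crop6.png',B)
"
```

```text
t 15.88 rack pos [-106.7    0.6   35.8] tool axes in rack
 [[-0.955 -0.     0.296]
 [-0.     1.    -0.   ]
 [-0.296 -0.001 -0.955]] 
F [ 0.1  1.  -0.4] w 0.0003 ff 0.0 q [-0.55 -0.21  1.98  0.19  1.13 -2.25]
(-100.6, 1, 37) -> [-0.154  0.011  0.017]
0 [-100.97   37.51    0.3 ] row -0.1 -0.11 wy -0.0
1 [-98.37  43.12   0.3 ] row -0.11 -0.11 wy -0.0
2 [-95.51  48.59   0.3 ] row -0.11 -0.1 wy -0.0
3 [-92.4   53.89   0.3 ] row -0.12 -0.1 wy -0.0
4 [-89.05  59.02   0.3 ] row -0.12 -0.09 wy -0.0
5 [-85.48  63.96   0.3 ] row -0.13 -0.09 wy -0.0
6 [-81.67  68.71   0.3 ] row -0.13 -0.08 wy -0.0
7 [-77.66  73.26   0.3 ] row -0.13 -0.07 wy -0.0
8 [-73.44  77.58   0.3 ] row -0.14 -0.07 wy -0.0
9 [-69.02  81.69   0.3 ] row -0.14 -0.06 wy -0.0
10 [-64.43  85.56   0.3 ] row -0.14 -0.05 wy -0.0
11 [-59.66  89.19   0.3 ] row -0.12 -0.05 wy 0.2
12 [-55.69  92.46   0.28] row -0.09 -0.05 wy 0.46
13 [-52.84  95.38   0.23] row -0.09 -0.05 wy 0.46
14 [-49.86  98.14   0.19] row -0.09 -0.05 wy 0.46
15 [-46.75 100.74   0.14] row -0.09 -0.05 wy 0.46
16 [-4.3530e+01  1.0316e+02  1.0000e-01] row -0.09 -0.05 wy 0.46
17 [-4.0200e+01  1.0541e+02  5.0000e-02] row -0.09 -0.05 wy 0.46
18 [-36.78 107.48   0.  ] row -0.14 -0.04 wy 0.04
19 [-31.24 108.99   0.  ] row -0.14 -0.03 wy -0.0
20 [-25.46 110.17   0.  ] row -0.15 -0.02 wy -0.0
21 [-19.63 111.06   0.  ] row -0.15 -0.01 wy -0.0
tile pts 425 plane normal [0.468 0.015 0.884] lean deg 62.1 [-92.9 -48.2  49. ] [  5.   62.2 104.6]
```

View pics/crop6.png

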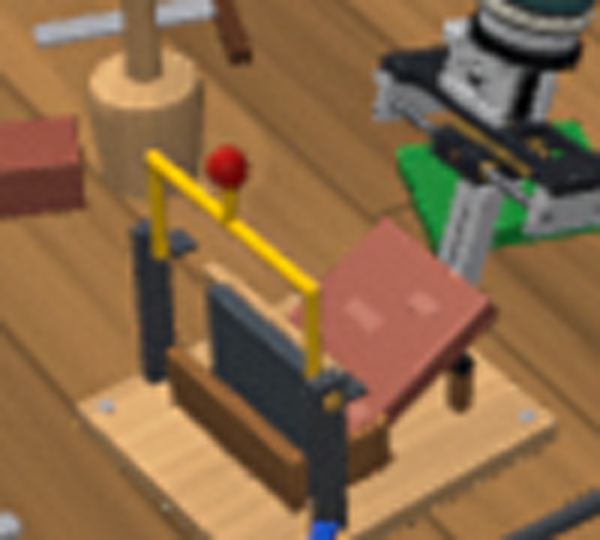

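The finger now goes down behind the tile's end (455,270). Tipping starts.

drive_tool([
  [-0.1,0,0,0,0,0],
  [-0.08,0,0,0,0,0],
  [-0.1,0,-0.11,0,0,0],
  [-0.11,0,-0.11,0,0,0],
  [-0.11,0,-0.1,0,0,0],
  [-0.12,0,-0.1,0,0,0],
])

```text
time: 16.68
tool_pos: [0.4782, -0.1402, 0.0584]
ee_rot: [3.141, 0.297, -3.071]
wrist_force: [-5.9, -1.5, 0.7]
width: 0.0006
finger_force: 3.1
```

```bash
python3 -c "
from h import *
rel();tile(shot('scene','g8'))"
```

```text
t 16.68 rack pos [-89.7   1.   58.4] tool axes in rack
 [[-0.956 -0.     0.293]
 [ 0.     1.     0.001]
 [-0.293  0.001 -0.956]] 
F [-6.  -1.1  0.7] w 0.0006 ff 3.1 q [-0.52 -0.19  1.92  0.18  1.17 -2.22]
tile pts 415 plane normal [0.626 0.018 0.78 ] lean deg 51.2 [-79.  -44.8  52.3] [  7.   62.5 122.6]
```

drive_tool([
  [-0.12,0,-0.09,0,0,0],
  [-0.13,0,-0.09,0,0,0],
  [-0.13,0,-0.08,0,0,0],
  [-0.13,0,-0.07,0,0,0],
  [-0.14,0,-0.07,0,0,0],
  [-0.14,0,-0.06,0,0,0],
  [-0.14,0,-0.05,0,0,0],
])

```text
time: 17.6
tool_pos: [0.5094, -0.1383, 0.09]
ee_rot: [-3.141, 0.301, -3.071]
wrist_force: [-2.3, 0.8, 0.5]
width: 0.0002
finger_force: 1.6
```

```bash
python3 -c "
from h import *
rel();tile(shot('scene','g9'))"
```

```text
t 17.6 rack pos [-58.4   0.7  90. ] tool axes in rack
 [[-0.955  0.     0.297]
 [ 0.     1.    -0.   ]
 [-0.297 -0.    -0.955]] 
F [-2.3  1.   0.5] w 0.0002 ff 1.6 q [-0.48 -0.15  1.82  0.17  1.22 -2.16]
tile pts 376 plane normal [0.85  0.018 0.527] lean deg 31.8 [-55.1 -45.6  57.6] [ 12.8  61.2 150. ]
```

drive_tool([
  [-0.12,0,-0.05,0,0.2,0],
  [-0.09,0,-0.05,0,0.46,0],
  [-0.09,0,-0.05,0,0.46,0],
  [-0.09,0,-0.05,0,0.46,0],
  [-0.09,0,-0.05,0,0.46,0],
  [-0.09,0,-0.05,0,0.46,0],
  [-0.09,0,-0.05,0,0.46,0],
  [0,0,0,0,0,0],
])

```text
time: 18.65
tool_pos: [0.534, -0.1364, 0.1076]
ee_rot: [3.142, 0.006, -3.071]
wrist_force: [-0.2, 0.6, -0.1]
width: 0.0008
finger_force: 0.0
```

```bash
python3 -c "
from h import *
rel();tile(shot('scene','g10'))"
```

```text
t 18.65 rack pos [-33.8   0.8 107.6] tool axes in rack
 [[-1.    -0.001  0.006]
 [-0.001  1.     0.   ]
 [-0.006  0.    -1.   ]] 
F [-0.2  0.6 -0.1] w 0.0008 ff 0.0 q [-0.35  0.11  1.49  0.    1.53 -2.  ]
tile pts 255 plane normal [0.974 0.034 0.223] lean deg 12.9 [-18.9 -45.4  63.5] [ 16.9  61.8 162.7]
```

```bash
python3 -c "
from h import *
for i in range(3): tile(shot('scene','g11'))
tile(shot('top','g11t'))
print(get_obs()['time'],get_obs()['wrist_force'])
k=np.load('rack.npz')
for n in('g11',):
  P=cloud(load(n));P[...,:2]=(P[...,:2]-k['m'])@k['R'];P*=1e3
  H=cv2.cvtColor(load(n)['image'],cv2.COLOR_BGR2HSV).astype(int)
  m=((H[...,0]<9)|(H[...,0]>170))&(H[...,1]>90)&(abs(P[...,1])<65)&(P[...,0]>-60)&(P[...,0]<45)&(P[...,2]>60)
  q=P[m]
  for lo in range(60,170,10):
    b=q[(q[:,2]>=lo)&(q[:,2]<lo+10)]
    if len(b):print(lo,len(b),b.min(0).round(0),b.max(0).round(0),np.median(b,0).round(1))
"
```

```text
tile pts 257 plane normal [0.967 0.021 0.254] lean deg 14.7 [-20.1 -47.2  60.8] [ 18.2  61.9 162.9]
tile pts 260 plane normal [0.968 0.032 0.247] lean deg 14.3 [-18.1 -46.8  59.7] [ 16.5  61.6 161.8]
tile pts 264 plane normal [0.969 0.03  0.245] lean deg 14.2 [-20.4 -44.6  58.8] [ 16.6  61.9 162.4]
tile pts 36 plane normal [ 0.85  -0.395  0.349] lean deg 22.4 [-26.9  25.3  58.8] [ 17.8  54.2 163.1]
18.9 [ 0.68986596 -0.04580662 -0.33868569]
60 7 [ 3. 53. 61.] [20. 62. 70.] [10.1 59.1 65.1]
70 6 [-2. 56. 71.] [19. 59. 77.] [ 8.9 57.3 73.3]
80 4 [-1. 56. 80.] [13. 63. 89.] [ 1.4 57.9 82.6]
90 26 [ -4. -52.  91.] [ 15.  61. 100.] [10.8 41.8 97.7]
100 39 [ -8. -44. 100.] [ 16.  61. 109.] [  9.4  25.7 105.1]
110 30 [ -6. -43. 110.] [ 12.  62. 120.] [  8.6  37.3 115.9]
120 25 [ -8.  19. 120.] [ 11.  61. 130.] [  5.5  41.5 124. ]
130 45 [-15. -41. 130.] [  7.  62. 140.] [  2.   36.3 136. ]
140 54 [-17. -44. 141.] [  7.  62. 150.] [1.000e-01 2.230e+01 1.446e+02]
150 102 [-22. -47. 150.] [  5.  60. 160.] [ -6.3   6.4 156.4]
160 19 [-16. -44. 160.] [  1.  55. 164.] [ -6.7  17.2 161. ]
```

drive_tool([
  [-0.07,0,-0.02,0,0,0],
  [-0.07,0,-0.02,0,0,0],
  [-0.07,0,-0.02,0,0,0],
  [-0.07,0,-0.01,0,0,0],
  [-0.07,0,-0.01,0,0,0],
  [0,0,0,0,0,0],
])

```text
time: 19.65
tool_pos: [0.5463, -0.1356, 0.111]
ee_rot: [-3.142, 0.004, -3.071]
wrist_force: [-0.0, 0.2, -0.0]
width: 0.0007
finger_force: 0.0
```

```bash
python3 -c "
from h import *
rel();tile(shot('scene','g12'))"
```

```text
t 19.65 rack pos [-21.4   0.7 111. ] tool axes in rack
 [[-1.     0.     0.004]
 [ 0.     1.    -0.   ]
 [-0.004 -0.    -1.   ]] 
F [ 0.   0.2 -0. ] w 0.0007 ff 0.0 q [-0.35  0.14  1.46  0.    1.54 -1.99]
tile pts 202 plane normal [0.99  0.035 0.137] lean deg 7.9 [ -7.6 -44.6  59.2] [ 19.8  61.9 164.4]
```

drive_tool([
  [-0.06,0,0,0,0,0],
  [-0.06,0,0,0,0,0],
  [0,0,0,0,0,0],
  [0,0,0,0,0,0],
])

```text
time: 20.2
tool_pos: [0.5507, -0.1353, 0.1109]
ee_rot: [3.141, 0.004, -3.071]
wrist_force: [-0.5, 0.8, -0.2]
width: 0.0003
finger_force: 0.0
```

```bash
python3 -c "
from h import *
rel();tile(shot('scene','g13'))"
```

```text
t 20.2 rack pos [-17.    0.8 110.9] tool axes in rack
 [[-1.     0.     0.004]
 [ 0.     1.     0.   ]
 [-0.004  0.    -1.   ]] 
F [-0.4  0.8 -0.2] w 0.0003 ff 0.0 q [-0.34  0.15  1.45  0.    1.54 -1.98]
tile pts 189 plane normal [0.993 0.027 0.116] lean deg 6.6 [-65.3 -48.2  60.9] [ 23.9  62.  163.7]
```

```bash
cat >> h.py <<'E'
def bands(s):
    k=np.load('rack.npz');P=cloud(s);P[...,:2]=(P[...,:2]-k['m'])@k['R'];P*=1e3
    H=cv2.cvtColor(s['image'],cv2.COLOR_BGR2HSV).astype(int)
    m=((H[...,0]<9)|(H[...,0]>170))&(H[...,1]>90)&(H[...,1]<200)&(abs(P[...,1])<70)&(P[...,0]>-40)&(P[...,0]<45)&(P[...,2]>60)
    q=P[m]; b=q[(q[:,1]<45)&(q[:,2]>112)&(q[:,2]<154)]; print('back face x(z) fit',np.polyfit(b[:,2]-20,b[:,0],1).round(3),len(b)); t=q[q[:,2]>157]; print('top',t.min(0).round(1),t.max(0).round(1),np.median(t,0).round(1))
    e=b[(b[:,1]<35)]; print('x vs y',np.polyfit(e[:,1],e[:,0],1).round(3))
E
python3 -c "
from h import *
for n in('g9','g11','g12','g13'): bands(load(n))
s=shot('scene','g14');bands(s);tile(s)"
```

```text
back face x(z) fit [-0.484 22.8  ] 177Traceback (most recent call last):
  File "<string>", line 3, in <module>
    for n in('g9','g11','g12','g13'): bands(load(n))
                                      ~~~~~^^^^^^^^^
  File "h.py", line 33, in bands
    q=P[m]; b=q[(q[:,1]<45)&(q[:,2]>112)&(q[:,2]<154)]; print('back face x(z) fit',np.polyfit(b[:,2]-20,b[:,0],1).round(3),len(b)); t=q[q[:,2]>157]; print('top',t.min(0).round(1),t.max(0).round(1),np.median(t,0).round(1))
                                                                                                                                                                 ~~~~~^^^
    return umr_minimum(a, axis, None, out, keepdims, initial, where)
ValueError: zero-size array to reduction operation minimum which has no identity
```

```bash
python3 -c "
from h import *
for n in('g11','g12','g13'): bands(load(n))
s=shot('scene','g14');bands(s);tile(s)"
```

```text
back face x(z) fit [-0.316 39.393] 115
top [-25.5 -67.1 157.2] [  7.3  59.4 502.4] [ -7.8   5.9 159. ]
x vs y [0.044 1.878]
back face x(z) fit [-0.163 33.535] 66
top [ -8.  -65.3 157.1] [ 19.7  63.5 505.2] [  6.8   2.  160.5]
x vs y [-0.049 15.517]
back face x(z) fit [-0.177 39.013] 57
top [-27.7 -63.4 157.2] [ 28.2  61.7 523.4] [  9.4   4.2 160.3]
x vs y [-0.035 19.834]
back face x(z) fit [-0.112 31.918] 53
top [-27.1 -62.6 157. ] [ 23.5  62.1 523.9] [  9.7   4.2 160.3]
x vs y [-0.037 19.74 ]
tile pts 185 plane normal [0.994 0.031 0.107] lean deg 6.1 [-67.1 -49.7  62.1] [ 23.4  63.1 164.5]
```

drive_tool([
  [-0.06,0,0,0,0,0],
  [-0.06,0,0,0,0,0],
  [-0.06,0,0,0,0,0],
  [0,0,0,0,0,0],
])

```text
time: 20.8
tool_pos: [0.5581, -0.1348, 0.1109]
ee_rot: [3.141, 0.004, -3.071]
wrist_force: [0.2, 0.5, 0.2]
width: 0.0003
finger_force: 0.0
```

```bash
python3 -c "
from h import *
rel();s=shot('scene','g15');bands(s);tile(s)"
```

```text
t 20.8 rack pos [ -9.6   0.8 110.9] tool axes in rack
 [[-1.     0.     0.004]
 [ 0.     1.     0.   ]
 [-0.004  0.    -1.   ]] 
F [0.2 0.5 0.2] w 0.0003 ff 0.0 q [-0.34  0.16  1.43  0.    1.55 -1.98]
back face x(z) fit [-2.5000e-02  2.9822e+01] 52
top [-27.2 -65.6 157.3] [ 29.2  62.7 505.3] [ 14.4   8.2 160.7]
x vs y [-1.4000e-02  2.7038e+01]
tile pts 144 plane normal [0.994 0.025 0.107] lean deg 6.1 [-62.8 -45.   59.6] [ 29.9  62.  163.3]
```

drive_tool([
  [0.05,0,0,0,0,0],
  [0.05,0,0,0,0,0],
  [0.05,0,0,0,0,0],
  [0,0,0,0,0,0],
])

```text
time: 21.35
tool_pos: [0.5517, -0.1353, 0.111]
ee_rot: [3.142, 0.004, -3.072]
wrist_force: [0.2, -0.0, 0.1]
width: 0.0006
finger_force: 0.0
```

```bash
python3 -c "
from h import *
rel();s=shot('scene','g16');bands(s)"
```

```text
t 21.35 rack pos [-16.    0.7 111. ] tool axes in rack
 [[-1.     0.     0.004]
 [ 0.     1.     0.   ]
 [-0.004  0.    -1.   ]] 
F [ 0.2 -0.   0.1] w 0.0006 ff 0.0 q [-0.34  0.15  1.44  0.    1.54 -1.98]
back face x(z) fit [ 0.077 21.905] 51
top [-26.7 -61.3 157.4] [ 34.6  60.8 524.2] [ 17.6  17.6 160.4]
x vs y [5.000e-03 3.082e+01]
```

drive_tool([
  [0.3,0,0,0,0,0],
  [0.5,0,0,0,0,0],
  [0.5,0,0,0,0,0],
  [0.5,0,0,0,0,0],
  [0.5,0,0,0,0,0],
  [0.5,0,0,0,0,0],
  [0,0,0,0,0,0],
])

```text
time: 22.28
tool_pos: [0.4391, -0.1431, 0.1107]
ee_rot: [-3.141, 0.004, -3.072]
wrist_force: [0.9, -0.3, -0.3]
width: 0.0003
finger_force: 0.0
```

```bash
python3 -c "
from h import *
rel();s=shot('scene','g17');bands(s)
s=shot('scene','g17');bands(s); t=shot('top','g17t')
B=cv2.resize(s['image'][130:220,190:290],(440,400),interpolation=cv2.INTER_CUBIC)
A=cv2.resize(t['image'][145:215,245:315],(360,360),interpolation=cv2.INTER_CUBIC);A=cv2.copyMakeBorder(A,0,40,0,0,cv2.BORDER_CONSTANT)
cv2.imwrite('pics/crop7.png',np.hstack([A,B]))"
```

```text
t 22.27 rack pos [-128.9    0.8  110.7] tool axes in rack
 [[-1.     0.001  0.004]
 [ 0.001  1.    -0.   ]
 [-0.004 -0.    -1.   ]] 
F [ 0.9 -0.3 -0.3] w 0.0003 ff 0.0 q [-0.44 -0.09  1.69  0.    1.54 -2.08]
back face x(z) fit [2.5000e-02 2.7816e+01] 49
top [ 11.9 -46.7 157.1] [ 30.2  66.  166.1] [ 16.7  26.7 160. ]
x vs y [2.0000e-03 3.0716e+01]
back face x(z) fit [ 0.067 22.689] 50
top [ 12.  -44.7 157.1] [ 30.7  61.7 165.3] [ 17.8  16.8 160.1]
x vs y [2.9000e-02 3.0667e+01]
```

View pics/crop7.png

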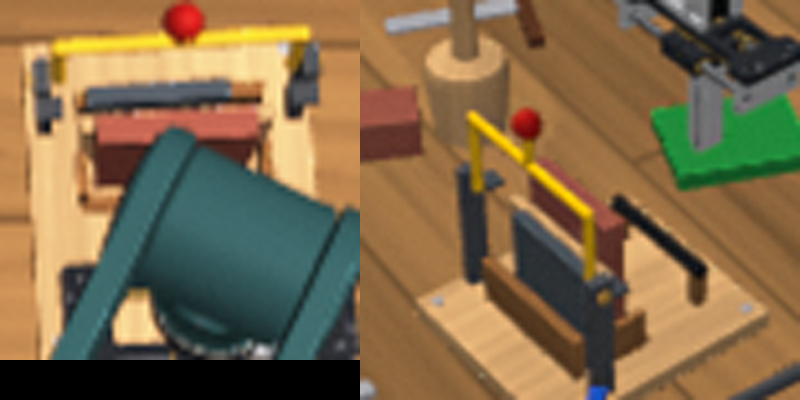

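The tile stands upright against the backstop (scene crop (580,220)) with the keeper up, knob at top crop (183,20) and scene crop (525,123). I rise and locate the knob by triangulation.

drive_tool([
  [0,0,-0.8,0,0,0],
  [0,0,-0.8,0,0,0],
  [0,0,-0.8,0,0,0],
  [0,0,-0.8,0,0,0],
  [0,0,-0.8,0,0,0],
  [0,0,-0.8,0,0,0],
  [0,0,0,0,0,0],
], gripper=0.5)

```text
time: 23.3
tool_pos: [0.4411, -0.1436, 0.3051]
ee_rot: [-3.139, 0.009, -3.071]
wrist_force: [0.3, -1.2, -0.3]
width: 0.047
finger_force: 0.0
```

```bash
python3 -c "
from h import *
k=np.load('rack.npz')
def line(s,u,v):
  a=ray(s,u,v,.2);b=ray(s,u,v,.3); return a,(b-a)/np.linalg.norm(b-a)
a,d=line(load('g17t'),280.1,148.5);b,e=line(load('g17'),227.1,157.3)
A=np.eye(3)-np.outer(d,d);B=np.eye(3)-np.outer(e,e);p=np.linalg.solve(A+B,A@a+B@b)
r=np.r_[(p[:2]-k['m'])@k['R'],p[2]]*1e3; print('knob',r.round(1),'theta',np.arctan2(r[2]-135,60-r[0]),np.hypot(r[2]-135,60-r[0]))
print(np.linalg.norm(A@(p-a)),np.linalg.norm(B@(p-b)))
rel((r[0],r[1],300),(r[0],r[1],r[2]-42))
s=shot('scene','g18');bands(s)"
```

```text
knob [ 63.6   0.6 249.5] theta 1.6021004184284575 114.56139952193689
0.0009113358822638917 0.0009113358822638487
t 23.3 rack pos [-1.270e+02  2.000e-01  3.051e+02] tool axes in rack
 [[-1.    -0.     0.009]
 [-0.     1.    -0.003]
 [-0.009 -0.003 -1.   ]] 
F [ 0.3 -1.2 -0.3] w 0.047 ff 0.0 q [-0.44 -0.1   1.32  0.    1.92 -2.08]
(np.float64(63.585654856563565), np.float64(0.6032914326866826), 300) -> [-4.763  0.01   0.172]
(np.float64(63.585654856563565), np.float64(0.6032914326866826), np.float64(207.50527210427668)) -> [-4.742  0.016  2.484]
back face x(z) fit [ 0.03  27.111] 51
top [ 11.8 -45.1 157.2] [ 30.2  61.3 164.6] [ 18.   29.8 159.9]
x vs y [7.0000e-03 3.0669e+01]
```

Knob at rack (63.6, 0.6, 249.5), θ = 1.60, and the radius of 114.6 mm fits the model. I go over it, down, and pinch.

drive_tool([
  [-0.5,0,0,0,0,0],
  [-0.8,0,0,0,0,0],
  [-0.8,0,0,0,0,0],
  [-0.8,0,0,0,0,0],
  [-0.8,0,0,0,0,0],
  [-0.7,0,0,0,0,0],
  [-0.34,0.01,0,0,0,0],
  [0,0,0.5,0,0,0],
  [0,0,0.5,0,0,0],
  [0,0,0.5,0,0,0],
  [0,0,0.5,0,0,0],
  [0,0,0.3,0,0,0],
  [0,0,0.1,0,0,0],
  [0,0,0,0,0,0],
])

```text
time: 25.1
tool_pos: [0.6289, -0.1294, 0.2071]
ee_rot: [3.141, 0.004, -3.071]
wrist_force: [-0.5, 0.5, 0.2]
width: 0.047
finger_force: 0.0
```

```bash
python3 -c "
from h import *
rel((63.6,.6,207.5))"
```

```text
t 25.1 rack pos [ 61.4   1.2 207.1] tool axes in rack
 [[-1.     0.     0.004]
 [ 0.     1.     0.   ]
 [-0.004  0.    -1.   ]] 
F [-0.4  0.5  0.2] w 0.047 ff 0.0 q [-0.29  0.29  1.09  0.    1.76 -1.93]
(63.6, 0.6, 207.5) -> [-0.056 -0.014 -0.011]
```

drive_tool([
  [-0.06,0,0,0,0,0],
  [0,0,0,0,0,0],
])

```text
time: 25.35
tool_pos: [0.6318, -0.1293, 0.2082]
ee_rot: [-3.141, 0.006, -3.071]
wrist_force: [-0.1, 0.5, 0.1]
width: 0.0468
finger_force: 0.0
```

drive_tool([
  [0,0,0,0,0,0],
  [0,0,0,0,0,0],
  [0,0,0,0,0,0],
  [0,0,0,0,0,0],
  [0,0,0,0,0,0],
], gripper=1)

```text
time: 25.98
tool_pos: [0.6312, -0.1281, 0.2074]
ee_rot: [3.14, 0.004, -3.07]
wrist_force: [-1.6, 4.7, 0.3]
width: 0.0245
finger_force: 30.0
```

drive_tool([
  [0.29,0,0.01,0,0,0],
  [0.29,0,0.03,0,0,0],
  [0.28,0,0.06,0,0,0],
  [0.27,0,0.09,0,0,0],
  [0.26,0,0.12,0,0,0],
  [0.25,0,0.14,0,0,0],
  [0,0,0,0,0,0],
])

```text
time: 26.85
tool_pos: [0.5651, -0.1331, 0.1887]
ee_rot: [3.14, 0.003, -3.071]
wrist_force: [-1.0, 5.2, -1.1]
width: 0.0244
finger_force: 30.0
```

```bash
python3 -c "
from h import *
rel()"
```

```text
t 26.85 rack pos [ -2.5   2.  188.7] tool axes in rack
 [[-1.    -0.     0.003]
 [-0.     1.     0.002]
 [-0.003  0.002 -1.   ]] 
F [-0.6  5.3 -1.1] w 0.0244 ff 30.0 q [-0.33  0.15  1.29  0.    1.7  -1.97]
```

drive_tool([
  [0.23,0,0.17,0,0,0],
  [0.22,0,0.19,0,0,0],
  [0.2,0,0.21,0,0,0],
  [0.17,0,0.23,0,0,0],
  [0.15,0,0.25,0,0,0],
  [0.13,0,0.26,0,0,0],
  [0.1,0,0.27,0,0,0],
  [0.07,0,0.28,0,0,0],
  [0.04,0,0.28,0,0,0],
  [0.01,0,0.29,0,0,0],
  [0,0,0.08,0,0,0],
  [0,0,0,0,0,0],
])

```text
time: 28.35
tool_pos: [0.513, -0.137, 0.0902]
ee_rot: [3.141, 0.003, -3.071]
wrist_force: [-5.0, 6.4, 8.4]
width: 0.0245
finger_force: 30.0
```

```bash
python3 -c "
from h import *
rel()"
```

```text
t 28.35 rack pos [-54.8   1.7  90.2] tool axes in rack
 [[-1.    -0.     0.003]
 [-0.     1.     0.001]
 [-0.003  0.001 -1.   ]] 
F [-4.6  6.8  8.4] w 0.0245 ff 30.0 q [-0.37  0.08  1.56  0.    1.5  -2.01]
```

It presses 8 N on the lower stop, so the keeper is shut. I release and rise.

drive_tool([
  [0,0,0,0,0,0],
  [0,0,0,0,0,0],
  [0,0,0,0,0,0],
  [0,0,0,0,0,0],
  [0,0,0,0,0,0],
  [0,0,-0.2,0,0,0],
  [0,0,-0.5,0,0,0],
  [0,0,-0.8,0,0,0],
  [0,0,-0.8,0,0,0],
  [0,0,-0.8,0,0,0],
  [0,0,-0.8,0,0,0],
  [0.8,0,0,0,0,0],
  [0.8,0,0,0,0,0],
  [0.8,0,0,0,0,0],
  [0.8,0,0,0,0,0],
  [0,0,0,0,0,0],
], gripper=0.4)

```text
time: 30.35
tool_pos: [0.3846, -0.1467, 0.2452]
ee_rot: [-3.14, 0.007, -3.073]
wrist_force: [0.4, -0.3, -0.1]
width: 0.0567
finger_force: 0.0
```

```bash
python3 -c "
from h import *
rel();k=np.load('rack.npz')
s=shot('scene','g19');bands(s)
for s in(s,shot('top','g19t')):
  P=cloud(s);P[...,:2]=(P[...,:2]-k['m'])@k['R'];P*=1e3;H=cv2.cvtColor(s['image'],cv2.COLOR_BGR2HSV).astype(int)
  y=(abs(P[...,0])<130)&(abs(P[...,1])<95)&(H[...,0]>22)&(H[...,0]<33)&(H[...,1]>200)&(P[...,2]>110)
  q=P[y];c=q[(abs(q[:,1])<65)];print('crossbar',len(c),np.median(c,0).round(1),'all z',np.percentile(q[:,2],[5,95]).round(1))
def mask(n):
  P=cloud(load(n)); return P
a,b=mask('scene0'),mask('g19'); d=np.linalg.norm(a-b,axis=-1)
col=np.abs(load('scene0')['image'].astype(int)-load('g19')['image']).max(-1)>60
m=col; m[:, 300:]=0; n,l,st,ce=cv2.connectedComponentsWithStats(m.astype(np.uint8)); print([(x.tolist()) for x in st[1:] if x[4]>8])
"
```

```text
t 30.35 rack pos [-183.5    1.   245.2] tool axes in rack
 [[-1.     0.002  0.007]
 [ 0.002  1.    -0.002]
 [-0.007 -0.002 -1.   ]] 
F [ 0.4 -0.3 -0.1] w 0.0567 ff 0.0 q [-0.5  -0.23  1.55  0.    1.82 -2.14]
back face x(z) fit [-4.0000e-03  3.0333e+01] 92
top [ 12.7 -46.  157.2] [ 33.4  62.3 165.4] [ 23.7   9.3 159.9]
x vs y [2.5000e-02 2.9932e+01]
crossbar 39 [ -9.3   6.1 138.2] all z [133.1 142. ]
crossbar 39 [-12.8  15.2 139.3] all z [134.7 144. ]
[[260, 69, 40, 46, 736], [260, 89, 6, 4, 15], [273, 109, 5, 17, 59], [229, 168, 26, 22, 167], [248, 174, 18, 27, 111], [248, 197, 2, 5, 9]]
```

```bash
python3 -c "
from h import *
print(close_job())"
```

```text
the job is handed in; nothing more can be done
None
```

The job is handed in at about 30 s of robot time: the last images showed the tile upright against the backstop, the keeper shut across its front and nothing else visibly disturbed; no verdict came back.

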